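# Uncover the lot label and hold the scanner on it

## Robot

A 7-joint arm with a two-finger parallel gripper is mounted at the origin on the work surface. World frame = base frame: x ahead of the robot, y to its left, z up, the work surface at z = 0. Lengths are in m, angles in rad, forces in N, time in s.
With the tool pointing down it reaches from about 0.35 to 0.9 m from the base axis. Payload 8.1 kg.
Tool frame: the origin (TCP) lies on the centre line of the jaws, within the pads' length; the fingertips stand 11 mm ahead of it and the grasp point (between the pads) lies 8 mm behind it (arm.nose_length is the distance from the TCP to the fingertips, in m); z points along the fingers, y is the line along which they close (so a half turn about z gives the same grasp; the last joint's range is limited). The gripper opens to 92 mm and grips with 3 to 60 N. Pads are 19 mm wide; open, the fingers measure 130 mm over their backs; the gripper's body (75 mm by 190 mm) begins 47 mm behind the grasp point.
Start: joints at [-0.103, 0.434, 0.025, 1.573, -0.012, 1.134, -0.075], TCP at [0.625, -0, 0.238] pointing down, gripper open.
Joint ranges: [-2.62, 2.62], [-0.44, 2.09], [-1.27, 1.32], [0.08, 2.57], [-1.32, 4.46], [0.12, 2], [-2.74, 2.74]. Speed limits (rad/s): [2.22, 2.22, 3.01, 3.01, 3.14, 3.14, 3.14].

## Interface

Orientations are given as a rotation vector (axis times angle).
In Python, from cell import arm gives the robot as it stands.
- The arm moves only by the tool jog_arm, never from a script. Its argument "moves" is a list of rows, each a list of 4 numbers: the shift along the tool's x, y, z in m, then the turn about the tool's z in rad. In form: [[tx, ty, tz, spin], ...]. A call has 1 to 20 rows; each row is the pose to reach, as a shift and turn from the pose commanded when the call began, along the tool's axes at that moment; what a row does not reach only later rows make up. A row lasts 1/8 s, in which the tool goes at most 62.5 mm and 10.7 degrees, less where a joint would pass 70% of its speed; a pose out of reach is approached as far as the arm can. A call with a gripper value outside its range is refused whole. "hand" is the finger opening in m, from 0 to 0.0918, set as the call begins (left out, the last holds). The fingers move at their own pace and stop on an object; "newtons" is the grip in N (left out, the last holds). Time passes only in rows, so rows that repeat a pose let the fingers close. It gives the time, the measured TCP pose, the force, the opening and the grip force at its end, in the units of the state.
- arm.observe(): the state, without advancing time (a new reading comes with each control period).
- arm.get_image(name): name is "scene" or "side" or "wrist"; returns a dict with "color" (400x640x3 uint8, red, green, blue), "z_map" (400x640 float32, m along the optical axis (not along the pixel's ray), 0 where there is no reading), "fx", "fy", "cx", "cy" (pixels), "rvec" (rotation vector, rad) and "tvec" (3), from world to camera coordinates, as OpenCV has them. Camera axes: x right, y down, z forward; pixel columns grow to the right and rows downward; lengths in m; the calibration is good to about 2 mm. A picture is of the moment at which its call begins.
- arm.sign_off(): hands the job in; it is judged then, once.
The state is a dict: "clock": time; "joints": joint angles; "dq": joint speeds; "joint_efforts": joint torques, N m; "position": TCP position; "ee_rot": TCP orientation; "force": force on the tool from outside, world axes, zero at the start; "ft_torque": the same for the moment, N m; "width": opening from 0.0 (shut) to 1.0 (fully open); "gripper_force": force on a finger pad.
Only numpy, scipy, OpenCV 4.12 (cv2) and the standard library are available. Lean on these libraries where they do the work, as an engineer would, in place of code of your own. Each camera call takes 0.05 s, during which the arm holds its last target. There are 200 camera calls.

## Task

An empty tray has been left stacked on the lot tray and hides the barcode label inside: lift it off and set it down flat on the clear bench beside, without dropping it. Then draw the cordless scanner up out of its charging stand, tip it nose-down to about 45 degrees and finish still holding it up in the air, steady and touching nothing else, its window looking straight at the middle of the label from 10 to 25 cm away. Leave the lot tray with its goods and everything else on the bench where they are.

Things in the scene. Friction and masses are not known exactly. Their poses are not given: they have to be found in the camera images.
- empty_tray: Empty grey plastic stacking tray, top of the pile of two. 180 (x) x 124 (y) x 52 high, walls 9 thick, inner floor 12 up. Its foot, 156 x 100 x 8 deep, sits inside the rim below with 3 play; origin under the foot's centre, z up. 0.26 kg. Grip a wall over its rim. Stacked, its rim is 96 above the bench. The bench midway between pile and stand is clear and has room for it.
- lot_tray: The lower tray, on the bench: same shape and size as the empty tray, whose origin starts 44 above this one's. Origin under the foot's centre, z up. Loose, 0.6 kg with the lot's goods in it. The pile is left or right of the middle (about 0.2 to 0.25 m), the stand on the other side; its x points ahead of the robot within 0.25 rad.
- lot_label (a point): Centre of the white barcode label, 64 x 44, flat on the inner floor of the lot tray, 42 from its middle along the tray's -x (the end nearer the robot), 13 above the tray's origin. Hidden under the empty tray at the start. Axes are the tray's.
- scanner: Grey cordless pistol-grip barcode scanner, 150 high, 0.21 kg, handle down in the stand. Origin under the foot's centre; z up the handle, x the way the nose looks. Foot 41 x 35 x 50 high, handle 36 x 32. Head 48 wide (y), flat-sided, 110 to 150 up, x -39 to 43: grip it from above across y, at x about 0. Black rubber nose x 40 to 60, 56 wide, 107 to 153 up. Mass centre x 4, 95 up.
- scan_window (a point): Centre of the scanner's window on the front of the nose: 61 along x and 130 up from the scanner's origin. Axes are the scanner's; it looks along its +x.
- scanner_foot (a point): Underside of the scanner's foot: same point as the scanner's origin.
- stand: Black charging stand, fixed: base 130 x 100 x 16, upright socket 62 x 56, mouth 70 above the bench, bore 46 x 40 with its floor 22 above the bench. The scanner's foot stands on that floor, 48 deep, 2.5 play each side; it draws straight up. Origin under the socket's centre at bench height; x is the way the docked scanner looks (towards the robot, within 0.5 rad).
- stand_mouth (a point): Centre of the socket's mouth, 70 above the stand's origin.
- tumbler_a: green glass tumbler, 74 dia x 86 high, standing on the bench towards its far edge; origin under its centre
- tumbler_b: second green tumbler, same size, standing out to the right; origin under its centre
- candlestick: turned brass candlestick, base 84 dia, 130 high, standing at the far middle; origin under its centre
- gift_carton: small brown carton 105 x 80 x 70 high, towards the far edge; origin under its centre
- tape_roll: roll of brown packing tape lying flat, 104 outer dia, 48 high, towards the far edge on the left; origin under its centre
- soap_bottle: amber bottle 62 dia x 150 high, standing out to the left; origin under its centre
- brass_dish: small brass dish 54 dia x 17 high lying in the lot tray, in the half away from the label (part of the lot); origin under its centre
- trinket_box: small wooden box 49 x 33 x 22 high lying in the lot tray beside the dish (part of the lot); origin under its centre
Not all that is in view belongs to the job. What is shaped like the scanner but turquoise is not meant.

How it is judged:
By the outcome, as a careful person would: the job done as asked, in the order asked, and still so for the second after the job is handed in, while the arm keeps its last pose, push and grip.
It also fails if it takes over 64 s, if anything falls off the work surface, if the arm or the gripper's body presses on something with over 40 N, if the wrist force passes 120 N, or if a joint passes its speed limit or range.

## Working session

There is one attempt and no reset: what is moved stays moved. The work goes in short steps, Python scripts to look and compute and a tool call to move; the robot and the scene stay as the last step left them, time stands still between calls to the robot, and variables do not carry over. Pictures are saved under pics/ and viewed, at most 10 in all, crops included, and the job is handed in when it is done.

Besides the shell and the picture viewer there is one more tool, called after "Call:" in YAML: its name, and indented under it one key for each argument. jog_arm: Moves the arm, as the interface text tells. Its arguments: {"type":"object","properties":{"moves":{"type":"array"},"hand":{"type":"number"},"newtons":{"type":"number"}},"required":["moves"]}

```bash
ls; mkdir -p pics; cat > h.py <<'E'
import numpy as np, cv2
from scipy.spatial.transform import Rotation as R
from cell import arm
def cam(name):
    d=arm.get_image(name); d['R']=cv2.Rodrigues(np.array(d['rvec'],float))[0]; d['t']=np.array(d['tvec'],float).ravel(); return d
def pts(d):
    z=d['z_map']; v,u=np.mgrid[:z.shape[0],:z.shape[1]]
    c=np.stack([(u-d['cx'])/d['fx']*z,(v-d['cy'])/d['fy']*z,z],-1)
    P=(c-d['t'])@d['R']; P[z==0]=np.nan; return P
def save(d,n): cv2.imwrite('pics/'+n,cv2.cvtColor(d['color'],cv2.COLOR_RGB2BGR))
def proj(d,p):
    c=d['R']@np.array(p)+d['t']; return d['fx']*c[0]/c[2]+d['cx'],d['fy']*c[1]/c[2]+d['cy']
E
python3 - <<'E'
from h import *
ims=[cam(n) for n in('scene','side')]
for d,n in zip(ims,('scene','side')):
    np.savez(''+n+'.npz',P=pts(d),c=d['color']); print(n,-d['R'].T@d['t'],d['R'][2],d['fx'])
    save(d,n+'0.png')
E
```

```text
pics
scene [1.26908198 0.03503513 1.04596913] [-0.61119084 -0.02860888 -0.79096605] 465.9035443834111
side [ 0.10183131 -0.85622053  0.92718943] [ 0.37254219  0.67993463 -0.63158627] 460.4662749434801
```

View pics/scene0.png

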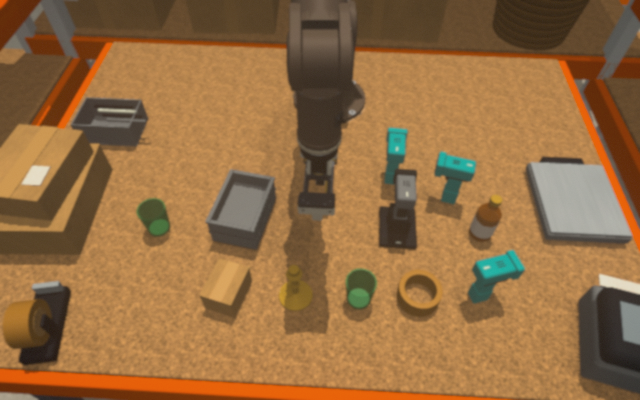

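View pics/side0.png

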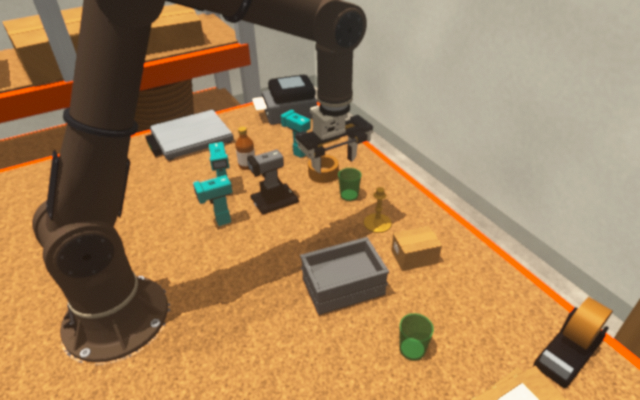

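The scene view shows the pile of grey trays at (242,208) and the grey scanner in its black stand at (403,200). Three turquoise look-alikes are at (397,150), (455,175) and (495,270), and there is a separate grey tray at (110,118). The scanner meant is the grey one, because it is the only grey one and the only one in a black stand. The pile meant is the tray at (242,208), which stands about 0.2 m right of the middle. Next I'll measure both and confirm with a crop.

```bash
python3 - <<'E'
import numpy as np, cv2
for n,roi,roi2 in(('scene',(195,160,290,255),(375,160,425,255)),('side',(290,225,400,320),(235,140,305,220))):
    f=np.load(n+'.npz');P=f['P'];c=f['c'].astype(int)
    a,b,e,g=roi; Q=P[b:g,a:e].reshape(-1,3)
    r=Q[(Q[:,2]>.088)&(Q[:,2]<.104)]
    rect=cv2.minAreaRect(r[:,:2].astype(np.float32)); print(n,'rim',rect,len(r),np.median(r[:,2])); print(cv2.boxPoints(rect).round(4).tolist())
    fl=Q[(Q[:,2]>.05)&(Q[:,2]<.062)];print('floor',len(fl),np.median(fl,0))
    a,b,e,g=roi2; Q=P[b:g,a:e].reshape(-1,3);C=c[b:g,a:e].reshape(-1,3); sat=C.max(1)-C.min(1)
    h=Q[(Q[:,2]>.163)&(Q[:,2]<.185)&(sat<45)]
    rect=cv2.minAreaRect(h[:,:2].astype(np.float32)); print('head',rect,len(h),np.median(h[:,2]));print(cv2.boxPoints(rect).round(4).tolist())
    h=Q[(Q[:,2]>.01)&(Q[:,2]<.022)&(sat<45)]
    rect=cv2.minAreaRect(h[:,:2].astype(np.float32)); print('base',rect,len(h),np.median(h[:,2]));print(cv2.boxPoints(rect).round(4).tolist())
f=np.load('scene.npz')['c'];s=np.load('side.npz')['c']
A=cv2.resize(f[120:260,360:480],(480,560),interpolation=3);B=cv2.resize(s[130:270,190:270+40],(300,350))
B=np.vstack([cv2.resize(s[130:225,230:310],(300,356)),np.zeros((204,300,3),np.uint8)])
cv2.imwrite('pics/crop1.png',np.hstack([A,B])[:,:,::-1])
E
```

```text
scene rim ((0.5288791656494141, -0.20881995558738708), (0.13005293905735016, 0.18702134490013123), 79.3927001953125) 940 0.09536791918179394
[[0.42500001192092896, -0.2554999887943268], [0.6087999939918518, -0.289900004863739], [0.6327999830245972, -0.16210000216960907], [0.4489000141620636, -0.12770000100135803]]
floor 1735 [ 0.52493056 -0.2120103   0.05629605]
head ((0.5185904502868652, 0.2054169476032257), (0.05348548665642738, 0.09962103515863419), 86.69528198242188) 639 0.17160719666084243
[[0.4672999978065491, 0.18160000443458557], [0.5667999982833862, 0.17579999566078186], [0.5698999762535095, 0.22920000553131104], [0.47040000557899475, 0.23499999940395355]]
base ((0.4765090048313141, 0.20941634476184845), (0.09469304233789444, 0.24485132098197937), 88.99293518066406) 837 0.015738753668407598
[[0.353300005197525, 0.16419999301433563], [0.5981000065803528, 0.1598999947309494], [0.5996999740600586, 0.25459998846054077], [0.3549000024795532, 0.258899986743927]]
side rim ((0.5251203179359436, -0.20670919120311737), (0.13212518393993378, 0.18458381295204163), 80.21855163574219) 101
[... 155 characters left out ...]
4453999996185303, -0.125900000333786]]
floor 1817 [ 0.52908264 -0.19627744  0.05517875]
head ((0.5110254287719727, 0.20804189145565033), (0.06150833144783974, 0.09593526273965836), 87.79611206054688) 337 0.17058843668600612
[[0.461899995803833, 0.17919999361038208], [0.5577999949455261, 0.17550000548362732], [0.5601000189781189, 0.23690000176429749], [0.4643000066280365, 0.24060000479221344]]
base ((0.5854858160018921, 0.2845202386379242), (0.3136007785797119, 0.2058904469013214), 72.42233276367188) 482 0.01502350846313218
[[0.4399999976158142, 0.16609999537467957], [0.6363000273704529, 0.10400000214576721], [0.7310000061988831, 0.40290001034736633], [0.5346999764442444, 0.4650999903678894]]
```

View pics/crop1.png

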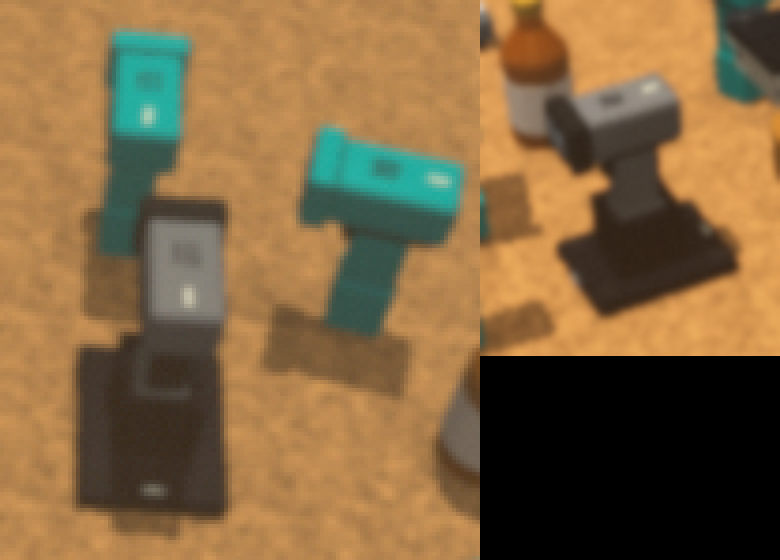

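The crop confirms the grey scanner with a black nose in the black stand. The turquoise ones are decoys. One of them stands close in front of its nose, so I'll check the clearances there.

```bash
python3 - <<'E'
from h import *
o=arm.observe();print({k:np.round(v,4).tolist() for k,v in o.items()});print(R.from_rotvec(o['ee_rot']).as_matrix().round(4))
f=np.load('scene.npz');P=f['P']
for n,(a,b,e,g),z0 in(('turqA',(380,120,412,190),.02),('turqB',(430,145,480,205),.02),('carton',(200,255,255,315),.03),('candle',(275,260,318,310),.01),('tumA',(343,265,380,310),.02),('tumB',(135,195,172,240),.02)):
    Q=P[b:g,a:e].reshape(-1,3);
    if n=='turqA': Q=Q[(f['c'][b:g,a:e].reshape(-1,3)@[-1,.5,.5]>30)]
    Q=Q[Q[:,2]>z0]; print(n,np.nanpercentile(Q,[2,50,98],axis=0).round(3).tolist())
g=np.array([.527,-.207])
E
```

```text
{'clock': 0.1, 'joints': [-0.1026, 0.4351, 0.025, 1.574, -0.0116, 1.134, -0.0751], 'dq': [0.0003, -0.0014, 0.0007, -0.0004, -0.0011, -0.0, 0.0006], 'joint_efforts': [0.0028, -66.9125, 0.9878, -31.5146, -0.0606, 0.0374, 0.0001], 'position': [0.6246, -0.0001, 0.237], 'ee_rot': [-2.2209, -2.2208, 0.0018], 'force': [-0.8048, -0.2593, -0.8207], 'ft_torque': [-0.0254, -0.011, -0.0033], 'gripper_force': 0.0, 'width': 0.997}
[[ 0.0e+00  1.0e+00 -1.4e-03]
 [ 1.0e+00 -0.0e+00 -2.0e-04]
 [-2.0e-04 -1.4e-03 -1.0e+00]]
turqA [[0.3, 0.173, 0.143], [0.348, 0.195, 0.149], [0.394, 0.221, 0.154]]
turqB [[0.391, 0.298, 0.027], [0.432, 0.349, 0.138], [0.448, 0.392, 0.153]]
carton [[0.705, -0.26, 0.034], [0.765, -0.211, 0.07], [0.813, -0.167, 0.074]]
candle [[0.724, -0.081, 0.01], [0.755, -0.049, 0.019], [0.78, -0.019, 0.131]]
tumA [[0.715, 0.071, 0.022], [0.734, 0.104, 0.062], [0.783, 0.136, 0.088]]
tumB [[0.535, -0.471, 0.022], [0.567, -0.44, 0.062], [0.604, -0.404, 0.088]]
```

Call:
jog_arm:
  moves:
    - [-0.05,-0.03,0.0,0.18]
    - [-0.1,-0.06,0.0,0.36]
    - [-0.151,-0.088,0.02,0.54]
    - [-0.151,-0.088,0.04,0.72]
    - [-0.151,-0.088,0.06,0.9]
    - [-0.151,-0.088,0.078,1.08]
    - [-0.151,-0.088,0.078,1.26]
    - [-0.151,-0.088,0.078,1.44]
    - [-0.151,-0.088,0.078,1.62]
    - [-0.151,-0.088,0.078,1.75]
    - [-0.151,-0.088,0.078,1.75]
    - [-0.151,-0.088,0.078,1.75]
  hand: 0.05
  newtons: 50

```text
clock: 1.6
position: [0.5369, -0.151, 0.1596]
ee_rot: [3.129, -0.276, -0.001]
force: [0.1, 0.3, 0.4]
width: 0.546
gripper_force: 0.0
```

```bash
python3 - <<'E'
from h import *
o=arm.observe();print(np.round(o['position'],4),np.round(o['joints'],3));M=R.from_rotvec(o['ee_rot']).as_matrix();print(M.round(3))
for n in('wrist','scene','side'):
    d=cam(n);P=pts(d)
    if n=='wrist':save(d,'w1.png')
    p=np.array(o['position']); Q=(P.reshape(-1,3)-p)@M
    m=(P.reshape(-1,3)[:,2]>.088)&(P.reshape(-1,3)[:,2]<.103)&(abs(P.reshape(-1,3)[:,1]+.2)<.12)&(abs(P.reshape(-1,3)[:,0]-.527)<.13)
    q=Q[m]; print(n,len(q)); 
    if len(q)>20: print(cv2.minAreaRect(P.reshape(-1,3)[m][:,:2].astype(np.float32)))
    # long wall near: tool-y near 0
    k=q[(abs(q[:,1])<.02)]; 
    for a in(-.06,-.03,0,.03,.06):
        s=k[abs(k[:,0]-a)<.012]
        if len(s)>5:print(a,len(s),np.percentile(s[:,1],[3,50,97]).round(4), np.median(s[:,2]).round(4))
E
```

```text
[ 0.5369 -0.151   0.1596] [-0.152  0.425  0.452  1.863 -0.231  0.906 -1.338]
[[ 0.985 -0.175 -0.   ]
 [-0.175 -0.985 -0.   ]
 [-0.     0.    -1.   ]]
wrist 8021
((0.5336933732032776, -0.2106582522392273), (0.12766139209270477, 0.16545382142066956), 79.86553192138672)
-0.06 281 [-0.0044  0.0004  0.0053] 0.0622
-0.03 161 [-0.0042  0.0013  0.0059] 0.0623
0 423 [-0.004   0.0005  0.0058] 0.0623
0.03 458 [-0.0038  0.0009  0.0057] 0.0622
0.06 525 [-0.0043  0.0006  0.0055] 0.0622
scene 685
((0.5288575887680054, -0.2091638296842575), (0.12959043681621552, 0.18677590787410736), 79.96398162841797)
-0.03 29 [-0.0049 -0.0007  0.0046] 0.0637
0 32 [-0.0052 -0.0011  0.005 ] 0.063
0.03 36 [-0.0057 -0.0009  0.0049] 0.0633
0.06 37 [-0.0057 -0.0013  0.0045] 0.0642
side 1022
((0.5254103541374207, -0.207346111536026), (0.13157573342323303, 0.18521049618721008), 79.8045654296875)
-0.06 49 [-0.0057  0.002   0.0058] 0.0649
-0.03 47 [-0.0071  0.0014  0.0058] 0.066
0 44 [-0.0071  0.0014  0.0066] 0.0656
0.03 41 [-0.0066  0.0008  0.0052] 0.0657
0.06 42 [-0.0056  0.0022  0.0055] 0.0655
```

View pics/w1.png

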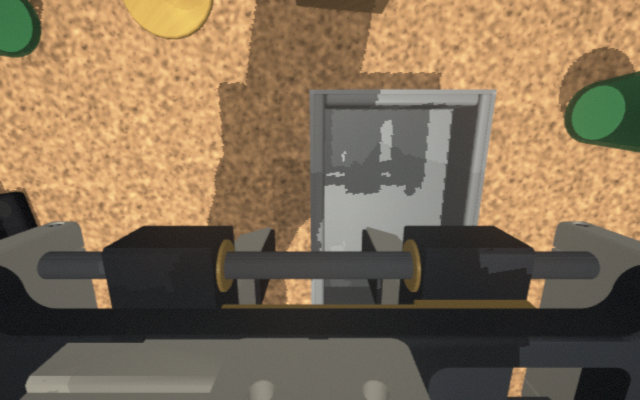

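The wrist view shows the wall rim (column about 318, rows 90–300) between the open fingers, centred within 1 mm. I'll descend and grip.

Call:
jog_arm:
  moves:
    - [0,0,0.03,0]
    - [0,0,0.06,0]
    - [0,0,0.078,0]
    - [0,0,0.086,0]
    - [0,0,0.086,0]
    - [0,0,0.086,0]

```text
clock: 2.5
position: [0.5375, -0.1512, 0.0745]
ee_rot: [3.129, -0.281, 0.002]
force: [-1.4, -0.5, 0.4]
width: 0.547
gripper_force: 0.0
```

Call:
jog_arm:
  moves:
    - [0,0,0,0]
    - [0,0,0,0]
    - [0,0,0,0]
    - [0,0,0,0]
    - [0,0,0,0]
    - [0,0,0,0]
    - [0,0,0,0]
    - [0,0,0,0]
  hand: 0
  newtons: 50

```text
clock: 3.5
position: [0.537, -0.151, 0.0738]
ee_rot: [-3.129, 0.281, -0.0]
force: [0.1, 0.7, 0.8]
width: 0.096
gripper_force: 50.0
```

Call:
jog_arm:
  moves:
    - [0,0,-0.004,0]
    - [0,0,-0.01,0]
    - [0,0,-0.016,0]
    - [0,0,-0.025,0]
    - [0,0,-0.035,0]
    - [0,0,-0.05,0]
    - [0,0,-0.07,0]
    - [0,0,-0.07,0]
    - [0,0,-0.07,0]

```text
clock: 4.62
position: [0.5368, -0.1508, 0.1435]
ee_rot: [-3.129, 0.281, 0.0]
force: [0.4, -0.9, -3.1]
width: 0.097
gripper_force: 50.0
```

```bash
python3 - <<'E'
from h import *
o=arm.observe();print(np.round(o['position'],4),o['width'],o['gripper_force'],o['force'])
d=cam('side');save(d,'s2.png')
for n in('scene','side'):
    d=cam(n);P=pts(d).reshape(-1,3)
    m=(P[:,2]>.145)&(P[:,2]<.18)&(abs(P[:,1]+.2)<.12)&(abs(P[:,0]-.527)<.13)&(P[:,1]<-.165)
    q=P[m]; A=np.c_[q[:,:2]-[.527,-.2],np.ones(len(q))]; s=np.linalg.lstsq(A,q[:,2],rcond=None)[0]; print(n,len(q),s)
E
```

```text
[ 0.5368 -0.1508  0.1435] 0.09725367207065491 49.998316168785095 [ 0.35907378 -0.86398776 -3.07795666]
scene 643 [-0.01452603 -0.0008722   0.16127542]
side 1044 [-0.0008731   0.02977933  0.16038861]
```

View pics/s2.png

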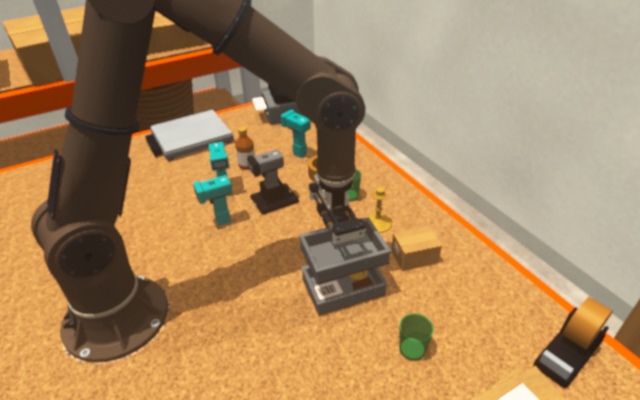

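The side view shows the upper tray hanging level at (345,248), with the label visible below at (327,290). I'll carry it to the middle of the bench.

Call:
jog_arm:
  moves:
    - [-0.005,-0.03,0,0]
    - [-0.012,-0.065,0,0]
    - [-0.018,-0.1,0,0]
    - [-0.024,-0.135,0,0]
    - [-0.03,-0.17,0,0]
    - [-0.034,-0.19,0,0]
    - [-0.036,-0.202,0,0]
    - [-0.036,-0.202,0.02,0]
    - [-0.036,-0.202,0.045,0]
    - [-0.036,-0.202,0.07,0]
    - [-0.036,-0.202,0.09,0]
    - [-0.036,-0.202,0.1,0]
    - [-0.036,-0.202,0.105,0]
    - [-0.036,-0.202,0.108,0]
    - [-0.036,-0.202,0.11,0]
    - [-0.036,-0.202,0.112,0]
    - [-0.036,-0.202,0.113,0]
    - [-0.036,-0.202,0.113,0]
    - [-0.036,-0.202,0.113,0]

```text
clock: 7.15
position: [0.5377, 0.0542, 0.0308]
ee_rot: [-3.129, 0.281, -0.0]
force: [-0.8, 0.1, -2.9]
width: 0.098
gripper_force: 50.0
```

```bash
python3 - <<'E'
from h import *
o=arm.observe();print(np.round(o['position'],4),o['force'])
for n in('scene','side'):
    d=cam(n);P=pts(d).reshape(-1,3)
    m=(P[:,2]>.04)&(P[:,2]<.07)&(P[:,1]>-.1)&(P[:,1]<.04)&(abs(P[:,0]-.527)<.13)
    q=P[m]; A=np.c_[q[:,:2]-[.527,0],np.ones(len(q))]; s=np.linalg.lstsq(A,q[:,2],rcond=None)[0]; print(n,len(q),s)
    q=P[(P[:,2]>.007)&(P[:,2]<.02)&(abs(P[:,1]+.01)<.04)&(abs(P[:,0]-.527)<.06)];print(np.median(q,0))
E
```

```text
[0.5377 0.0542 0.0308] [-0.78439197  0.06560709 -2.91736055]
scene 532 [-0.00929618 -0.00799502  0.05097965]
[ 0.54139515 -0.01005936  0.01291882]
side 568 [-0.00274915  0.01813354  0.05033553]
[0.53267669 0.00622189 0.01202963]
```

Just above the bench. I'll lower the last millimetre or two gently.

Call:
jog_arm:
  moves:
    - [0,0,0.0005,0]
    - [0,0,0.001,0]
    - [0,0,0.0015,0]
    - [0,0,0.0015,0]
    - [0,0,0.0015,0]

```text
clock: 7.88
position: [0.5376, 0.0542, 0.0297]
ee_rot: [-3.129, 0.281, -0.0]
force: [-3.0, 0.5, 5.3]
width: 0.091
gripper_force: 50.0
```

Call:
jog_arm:
  moves:
    - [0,0,0,0]
    - [0,0,0,0]
    - [0,0,0,0]
    - [0,0,0,0]
  hand: 0.04

```text
clock: 8.38
position: [0.5376, 0.0541, 0.0292]
ee_rot: [3.129, -0.281, 0.0]
force: [1.0, 0.0, 0.2]
width: 0.43
gripper_force: 0.0
```

Call:
jog_arm:
  moves:
    - [0,0,-0.02,0]
    - [0,0,-0.05,0]
    - [0,0,-0.1,0]
    - [0,0,-0.16,0]
    - [0,0,-0.21,0]
    - [0,0,-0.22,0]
    - [0,0,-0.22,0]

```text
clock: 9.25
position: [0.5376, 0.0543, 0.2493]
ee_rot: [-3.128, 0.281, -0.001]
force: [0.5, 0.8, -0.5]
width: 0.436
gripper_force: 0.0
```

```bash
python3 - <<'E'
from h import *
o=arm.observe();print(np.round(o['position'],4),o['force'],o['width'],R.from_rotvec(o['ee_rot']).as_matrix().round(3))
for n in('scene','side'):
    d=cam(n);P=pts(d).reshape(-1,3)
    q=P[(P[:,2]>.045)&(P[:,2]<.058)&(P[:,1]>-.1)&(P[:,1]<.1)&(abs(P[:,0]-.527)<.13)]
    A=np.c_[q[:,:2]-[.527,0],np.ones(len(q))]; s=np.linalg.lstsq(A,q[:,2],rcond=None)[0]; print(n,len(q),s,cv2.minAreaRect(q[:,:2].astype(np.float32)))
    # lot tray + label
    q=P[(P[:,2]>.044)&(P[:,2]<.06)&(P[:,1]<-.12)&(P[:,1]>-.32)&(abs(P[:,0]-.527)<.13)];print('lot',cv2.minAreaRect(q[:,:2].astype(np.float32)),np.median(q[:,2]))
    C=d['color'].reshape(-1,3).astype(int); m=(P[:,2]>.004)&(P[:,2]<.022)&(P[:,1]<-.12)&(P[:,1]>-.28)&(abs(P[:,0]-.5)<.1)&(C.min(1)>130)&(C.max(1)-C.min(1)<70)
    q=P[m];print('label',len(q), len(q) and (cv2.minAreaRect(q[:,:2].astype(np.float32)),np.median(q,0)))
    # scanner head top
    m=(P[:,2]>.163)&(P[:,2]<.182)&(P[:,0]>.44)&(P[:,0]<.6)&(P[:,1]>.15)&(P[:,1]<.26)&(C.max(1)-C.min(1)<45)
    q=P[m];print('head',len(q),cv2.minAreaRect(q[:,:2].astype(np.float32)),np.median(q,0),np.percentile(q,[1,99],axis=0))
E
```

```text
[0.5376 0.0543 0.2493] [ 0.45534719  0.75207612 -0.52665223] 0.43603841967538987 [[ 0.984 -0.178  0.001]
 [-0.178 -0.984  0.   ]
 [ 0.001 -0.001 -1.   ]]
scene 835 [ 0.0015406  -0.00105807  0.0511124 ] ((0.5285987854003906, -0.004355698823928833), (0.12796010076999664, 0.1877320110797882), 79.79893493652344)
lot ((0.5291299819946289, -0.20893028378486633), (0.12917540967464447, 0.1868593692779541), 80.30061340332031) 0.051566310437388144
label 284 (((0.4880995452404022, -0.2015448808670044), (0.05212277173995972, 0.07049605995416641), 82.00560760498047), array([ 0.49192801, -0.20276319,  0.01269658]))
head 641 ((0.5202723741531372, 0.20697177946567535), (0.05225737765431404, 0.09708961844444275), 89.32471466064453) [0.52128435 0.20688001 0.17159533] [[0.47285883 0.1831913  0.16391172]
 [0.56762949 0.23198834 0.17719952]]
side 701 [-1.84417041e-03 -9.07870522e-05  5.00050190e-02] ((0.5252916812896729, -0.002276882529258728), (0.13652069866657257, 0.18418122828006744), 80.02499389648438)
lot ((0.525068998336792, -0.20749300718307495), (0.1323528289794922, 0.18402844667434692), 80.07870483398438) 0.05030088422771397
label 410 (((0.4887402057647705, -0.19859087467193604), (0.05619501322507858, 0.06873773038387299), 81.38434600830078), array([ 0.48787739, -0.19881335,  0.01178239]))
head 332 ((0.509937584400177, 0.21088024973869324), (0.09534726291894913, 0.06018735468387604), 0.15023228526115417) [0.50509728 0.20106882 0.17062977] [[0.46295018 0.18238555 0.16332608]
 [0.55577806 0.23344482 0.17610311]]
```

The tray is flat on the bench (slope about 0.002), and the lot tray has not moved. Next I'll hover over the scanner.

Call:
jog_arm:
  moves:
    - [-0.014,-0.05,0,-0.08]
    - [-0.028,-0.1,0,-0.15]
    - [-0.0395,-0.1473,0,-0.15]
    - [-0.0395,-0.1473,0,-0.15]
    - [-0.0395,-0.1473,0,-0.15]
    - [-0.0395,-0.1473,0,-0.15]
  hand: 0.08

```text
clock: 10.1
position: [0.5251, 0.2044, 0.2486]
ee_rot: [3.14, -0.05, -0.001]
force: [-0.2, -0.6, 0.6]
width: 0.868
gripper_force: 0.0
```

```bash
python3 - <<'E'
from h import *
o=arm.observe();print(np.round(o['position'],4),np.round(o['joints'],3));M=R.from_rotvec(o['ee_rot']).as_matrix();print(M.round(3))
d=cam('wrist');P=pts(d).reshape(-1,3);C=d['color'].reshape(-1,3).astype(int);save(d,'w3.png');print(-d['R'].T@d['t'])
m=(P[:,2]>.16)&(P[:,2]<.182)&(P[:,0]>.44)&(P[:,0]<.6)&(P[:,1]>.15)&(P[:,1]<.26)&(C.max(1)-C.min(1)<45)
q=P[m];print(len(q));
if len(q):print(cv2.minAreaRect(q[:,:2].astype(np.float32)),np.percentile(q,[1,50,99],axis=0).round(4))
E
```

```text
[0.5251 0.2044 0.2486] [-0.76   0.333  0.392  1.734 -0.14   1.103 -1.926]
[[ 1.    -0.032 -0.001]
 [-0.032 -1.    -0.001]
 [-0.001  0.001 -1.   ]]
[0.5907046  0.20142625 0.3970322 ]
5219
((0.5147711038589478, 0.20842105150222778), (0.04805334657430649, 0.09829486906528473), 88.53469848632812) [[0.4916 0.1847 0.167 ]
 [0.53   0.2079 0.1733]
 [0.5635 0.2314 0.1751]]
```

View pics/w3.png

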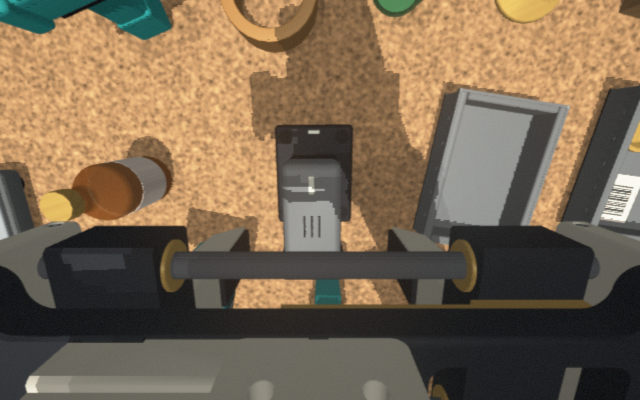

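The wrist view shows the grey head at (313,205) between the fingers, with the stand behind it at (313,140). The head's y centre is 0.2075 and the scanner origin is at x ≈ 0.525. I'll descend and grip.

Call:
jog_arm:
  moves:
    - [0.005,-0.003,0.02,0]
    - [0.005,-0.003,0.05,0]
    - [0.005,-0.003,0.08,0]
    - [0.005,-0.003,0.095,0]
    - [0.005,-0.003,0.103,0]
    - [0.005,-0.003,0.103,0]
    - [0.005,-0.003,0.103,0]

```text
clock: 11.02
position: [0.5307, 0.2091, 0.1471]
ee_rot: [-3.141, 0.046, -0.002]
force: [0.3, 0.6, -0.1]
width: 0.872
gripper_force: 0.0
```

Call:
jog_arm:
  moves:
    - [0,0,0,0]
    - [0,0,0,0]
    - [0,0,0,0]
    - [0,0,0,0]
    - [0,0,0,0]
    - [0,0,0,0]
    - [0,0,0,0]
  hand: 0
  newtons: 30

```text
clock: 11.9
position: [0.5301, 0.209, 0.1463]
ee_rot: [-3.141, 0.046, -0.0]
force: [-0.6, 1.3, 1.5]
width: 0.519
gripper_force: 30.0
```

Call:
jog_arm:
  moves:
    - [0,0,-0.006,0]
    - [0,0,-0.015,0]
    - [0,0,-0.025,0]
    - [0,0,-0.04,0]
    - [0,0,-0.055,0]
    - [0,0,-0.075,0]
    - [0,0,-0.1,0]
    - [0,0,-0.12,0]
    - [0,0,-0.12,0]
    - [0,0,-0.12,0]

```text
clock: 13.15
position: [0.5297, 0.2089, 0.2658]
ee_rot: [3.141, -0.046, -0.001]
force: [0.7, -0.1, -2.7]
width: 0.522
gripper_force: 30.0
```

```bash
python3 - <<'E'
from h import *
o=arm.observe();print(np.round(o['position'],4),o['force'],o['width'],np.round(o['joints'],3))
d=cam('side');save(d,'s4.png')
E
```

```text
[0.5297 0.2089 0.2658] [ 0.65836369 -0.12414581 -2.68943029] 0.5216654450604477 [-0.764  0.329  0.396  1.695 -0.137  1.145 -1.93 ]
```

View pics/s4.png

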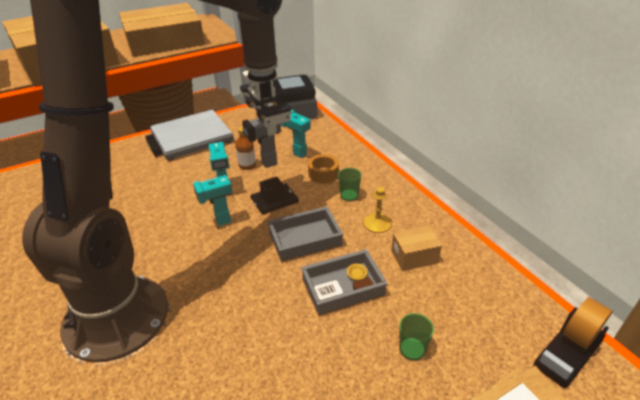

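The side view shows the scanner upright, clear of the stand at (270,195). The trays at (305,235) and (345,282) are as they should be. The tool cannot tilt, so I'll pivot the scanner in the pads. The foot's front will be held against the lip of the fixed socket while the hand moves forward.

Call:
jog_arm:
  moves:
    - [-0.002,-0.02,0,-0.18]
    - [-0.004,-0.04,0,-0.36]
    - [-0.007,-0.069,0,-0.54]
    - [-0.007,-0.069,0,-0.72]
    - [-0.007,-0.069,0,-0.9]
    - [-0.007,-0.069,0,-1.08]
    - [-0.007,-0.069,0,-1.26]
    - [-0.007,-0.069,0,-1.44]
    - [-0.007,-0.069,0,-1.6]
    - [-0.007,-0.069,0,-1.6]
    - [-0.007,-0.069,0,-1.6]

```text
clock: 14.58
position: [0.525, 0.278, 0.2657]
ee_rot: [-2.226, -2.217, 0.001]
force: [0.7, -0.2, -1.9]
width: 0.523
gripper_force: 30.0
```

```bash
python3 - <<'E'
from h import *
o=arm.observe();print(np.round(o['position'],4),o['force'],o['width'],np.round(o['joints'],3));M=R.from_rotvec(o['ee_rot']).as_matrix();print(M.round(3))
d=cam('scene');P=pts(d).reshape(-1,3)
q=P[(P[:,2]>.062)&(P[:,2]<.078)&(abs(P[:,0]-.525)<.05)&(abs(P[:,1]-.208)<.045)]
print(len(q),np.percentile(q,[2,50,98],axis=0).round(4),cv2.minAreaRect(q[:,:2].astype(np.float32)))
E
```

```text
[0.525  0.278  0.2657] [ 0.71909149 -0.16161347 -1.86586286] 0.5234172058427426 [-0.61   0.363  0.046  1.613 -0.018  1.167 -0.564]
[[ 0.004  1.    -0.001]
 [ 1.    -0.004 -0.   ]
 [-0.    -0.001 -1.   ]]
256 [[0.4973 0.1798 0.0624]
 [0.5316 0.2066 0.0688]
 [0.5605 0.235  0.0733]] ((0.5285252928733826, 0.20759117603302002), (0.05671364441514015, 0.06782837212085724), 89.6301040649414)
```

Call:
jog_arm:
  moves:
    - [0,0,0.03,0]
    - [0,0,0.06,0]
    - [0,0,0.08,0]
    - [0,0,0.0867,0]
    - [0,0,0.0867,0]
    - [-0.01,0,0.0867,0]
    - [-0.0165,0,0.0867,0]
    - [-0.022,0,0.086,0]
    - [-0.027,0,0.0855,0]
    - [-0.032,0,0.0848,0]
    - [-0.037,0,0.0841,0]
    - [-0.042,0,0.0842,0]
    - [-0.047,0,0.0843,0]
    - [-0.053,0,0.0846,0]
    - [-0.058,0,0.085,0]
    - [-0.058,0,0.085,0]
  newtons: 15

```text
clock: 16.62
position: [0.525, 0.2193, 0.1811]
ee_rot: [2.222, 2.22, -0.001]
force: [-0.5, 0.1, -1.9]
width: 0.523
gripper_force: 15.0
```

```bash
cat > tilt.py <<'E'
from h import *
def run(name='side',pic=None):
    o=arm.observe();p=np.array(o['position']);print(p.round(4),np.round(o['force'],2),round(o['width'],3),np.round(o['joints'],2))
    M=R.from_rotvec(o['ee_rot']).as_matrix();g=p-.008*M[:,2]
    d=cam(name);P=pts(d).reshape(-1,3);C=d['color'].reshape(-1,3).astype(int)
    q=(P-g)@M   # tool x = -h , z down
    m=(abs(q[:,1])<.035)&(abs(q[:,0])<.16)&(q[:,2]>-.045)&(q[:,2]<.16)&(P[:,2]>.076)&(C.max(1)-C.min(1)<45)
    if pic: save(d,pic)
    return g,M,P,C,q,m,d
E
python3 - <<'E'
from tilt import *
g,M,P,C,q,m,d=run('side','s5.png')
# handle: below the pads, dark grey, fit line in (h,z)
k=q[m&(q[:,2]>.03)]; 
print(len(k)); c=k[:,[0,2]]; l=cv2.fitLine(c.astype(np.float32),cv2.DIST_HUBER,0,.01,.01).ravel();print('handle tilt',np.degrees(np.arctan2(l[0],l[1])))
cv2.imwrite('pics/s5c.png',cv2.resize(d['color'][60:240,170:370,::-1],(800,720))[:600])
E
```

```text
[0.525  0.2193 0.1811] [-0.45  0.09 -1.87] 0.523 [-0.52  0.4   0.05  1.79 -0.02  0.96 -0.47]
178
handle tilt 51.231976
```

View pics/s5c.png

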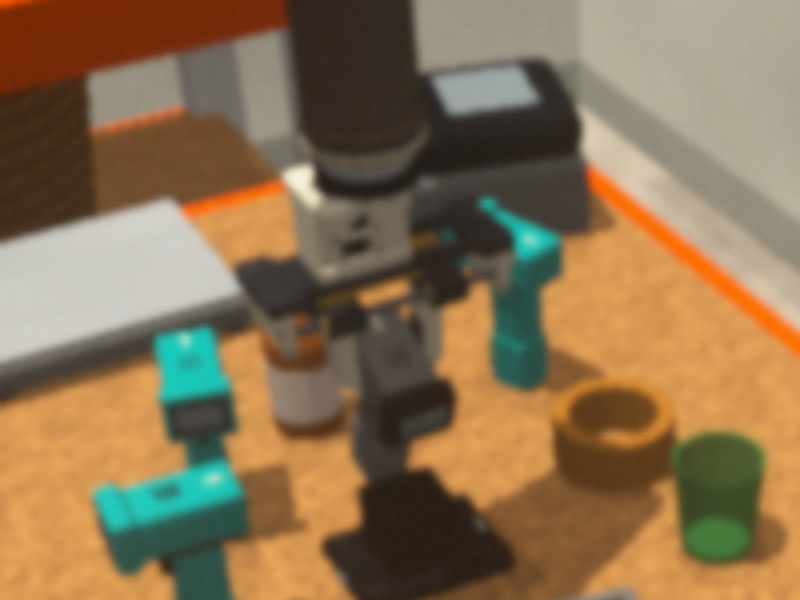

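The view shows the scanner pivoting in the pads, with the nose dipping at (415,405) and the foot behind the socket at (395,480). Contact force is near zero. I'll continue to about 46°.

Call:
jog_arm:
  moves:
    - [-0.005,0,0.001,0]
    - [-0.01,0,0.002,0]
    - [-0.015,0,0.0033,0]
    - [-0.02,0,0.0046,0]
    - [-0.025,0,0.0064,0]
    - [-0.03,0,0.0084,0]
    - [-0.035,0,0.0105,0]
    - [-0.04,0,0.0127,0]
    - [-0.0445,0,0.0153,0]
    - [-0.0487,0,0.018,0]
    - [-0.0515,0,0.02,0]
    - [-0.0515,0,0.02,0]
    - [-0.0515,0,0.02,0]

```text
clock: 18.3
position: [0.5251, 0.1684, 0.1611]
ee_rot: [2.221, 2.221, -0.001]
force: [0.5, 0.6, -1.5]
width: 0.519
gripper_force: 15.0
```

Call:
jog_arm:
  moves:
    - [0,0,0,0]
    - [0,0,0,0]
    - [0.006,0,-0.01,0]
    - [0.01,0,-0.03,0]
    - [0.01,0,-0.06,0]
    - [0.01,0,-0.1,0]
    - [0.01,0,-0.12,0]
    - [0.01,0,-0.12,0]
    - [0.01,0,-0.12,0]
  newtons: 45

```text
clock: 19.42
position: [0.5246, 0.1787, 0.2804]
ee_rot: [-2.221, -2.221, 0.002]
force: [0.6, -0.6, -2.4]
width: 0.519
gripper_force: 45.0
```

```bash
python3 - <<'E'
from tilt import *
for n in('scene','side'):
    g,M,P,C,q,m,d=run(n,n+'6.png')
    k=q[m];c=C[m];print(n,len(k),'g',g.round(4))
    # planes: normals from depth; list top-of-head plane via local fit of brighter grey points
    Pm=np.where(m[:,None],q,np.nan).reshape(400,640,3)
    du=(Pm[2:-2,4:]-Pm[2:-2,:-4]);dv=(Pm[4:,2:-2]-Pm[:-4,2:-2]);N=np.cross(du,dv);N/=np.linalg.norm(N,axis=-1,keepdims=True)
    ok=np.isfinite(N[...,0]); ctr=Pm[2:-2,2:-2][ok];N=N[ok];N[N[:,2]>0]*=-1
    flat=abs(N[:,1])<.35
    ang=np.degrees(np.arctan2(-N[flat,0],-N[flat,2]))  # 0 = facing up, + = toward h
    hh=np.histogram(ang,bins=np.arange(-90,91,10));print(list(zip(hh[1][:-1].astype(int),hh[0])))
    y,x=np.where(m.reshape(400,640)); print(x.min(),x.max(),y.min(),y.max())
a=cv2.imread('pics/scene6.png')[60:240,300:500];b=cv2.imread('pics/side6.png')[40:220,170:370]
cv2.imwrite('pics/c6.png',np.hstack([cv2.resize(a,(400,360)),cv2.resize(b,(400,360))]))
E
```

```text
[0.5246 0.1787 0.2804] [ 0.6  -0.6  -2.41] 0.519 [-0.47  0.29  0.06  1.69 -0.02  1.17 -0.4 ]
scene 919 g [0.5246 0.1787 0.2884]
[(np.int64(-90), np.int64(0)), (np.int64(-80), np.int64(0)), (np.int64(-70), np.int64(0)), (np.int64(-60), np.int64(9)), (np.int64(-50), np.int64(43)), (np.int64(-40), np.int64(22)), (np.int64(-30), np.int64(4)), (np.int64(-20), np.int64(1)), (np.int64(-10), np.int64(3)), (np.int64(0), np.int64(5)), (np.int64(10), np.int64(12)), (np.int64(20), np.int64(17)), (np.int64(30), np.int64(19)), (np.int64(40), np.int64(25)), (np.int64(50), np.int64(11)), (np.int64(60), np.int64(3)), (np.int64(70), np.int64(0)), (np.int64(80), np.int64(0))]
376 440 134 189
[0.5244 0.1786 0.2801] [ 0.5   0.16 -2.24] 0.522 [-0.47  0.29  0.06  1.69 -0.02  1.17 -0.4 ]
side 868 g [0.5244 0.1786 0.2881]
[(np.int64(-90), np.int64(9)), (np.int64(-80), np.int64(6)), (np.int64(-70), np.int64(8)), (np.int64(-60), np.int64(2)), (np.int64(-50), np.int64(3)), (np.int64(-40), np.int64(0)), (np.int64(-30), np.int64(0)), (np.int64(-20), np.int64(0)), (np.int64(-10), np.int64(0)), (np.int64(0), np.int64(2)), (np.int64(10), np.int64(20)), (np.int64(20), np.int64(46)), (np.int64(30), np.int64(67)), (np.int64(40), np.int64(56)), (np.int64(50), np.int64(57)), (np.int64(60), np.int64(31)), (np.int64(70), np.int64(19)), (np.int64(80), np.int64(12))]
253 285 110 149
```

View pics/c6.png

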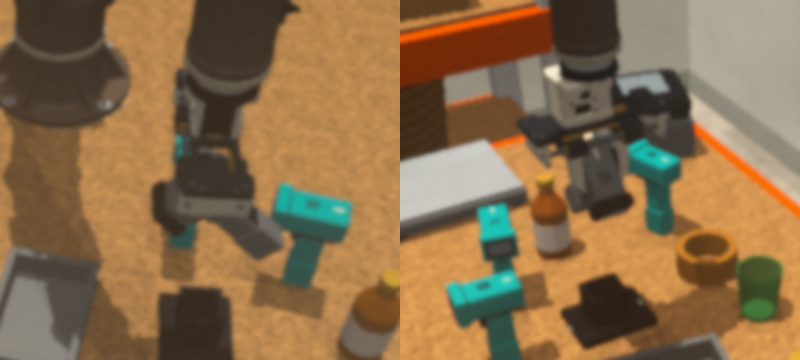

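The left crop shows the scanner side-on: nose down to the left at (165,205) and handle to the right at (260,235), clear of the stand. I'll measure the exact tilt.

```bash
cat > meas.py <<'E'
from tilt import *
def measure():
    g,M,P,C,q,m,d=run('scene')
    s=m&(q[:,2]>-.04)&(P[:,2]>.15)
    # handle: rear-lower, beyond 45 mm from grip
    k=s&(q[:,0]+q[:,2]>.05)&(q[:,0]>.0)
    c=np.stack([-q[k,0],-q[k,2]],1)*1000
    r=cv2.minAreaRect(c.astype(np.float32)); l=cv2.fitLine(c.astype(np.float32),cv2.DIST_HUBER,0,.01,.01).ravel()
    b=cv2.boxPoints(r); print('handle',k.sum(),np.round(r[1],1),'rect ang',round(r[2],1),'line tilt',round(np.degrees(np.arctan2(abs(l[0]),abs(l[1]))),1),'box(h,up)',b.round(1).tolist())
    L=C.sum(1); n=s&(q[:,0]<-.03)&(L<150); c=np.stack([-q[n,0],-q[n,2]],1)*1000
    if n.sum()>20:
        r=cv2.minAreaRect(c.astype(np.float32));print('nose',n.sum(),np.round(r[0],1),np.round(r[1],1),round(r[2],1),cv2.boxPoints(r).round(1).tolist())
    return g,M
if __name__=='__main__': measure()
E
python3 meas.py
```

```text
[0.5245 0.1785 0.28  ] [ 0.28 -0.07 -1.71] 0.523 [-0.47  0.29  0.06  1.69 -0.02  1.17 -0.4 ]
handle 511 [99.3 40.5] rect ang 40.9 line tilt 60.9 box(h,up) [[-110.4000015258789, -77.19999694824219], [-83.9000015258789, -107.80000305175781], [-8.800000190734863, -42.79999923706055], [-35.29999923706055, -12.199999809265137]]
nose 98 [ 37.2 -29.9] [32.8 12.5] 46.2 [[21.299999237060547, -37.400001525878906], [30.299999237060547, -46.099998474121094], [53.099998474121094, -22.399999618530273], [44.0, -13.699999809265137]]
```

Call:
jog_arm:
  moves:
    - [-0.02,-0.004,0,0]
    - [-0.05,-0.01,0,0]
    - [-0.08,-0.015,0,0]
    - [-0.11,-0.02,0,0]
    - [-0.14,-0.025,0,0]
    - [-0.17,-0.03,0,0]
    - [-0.2,-0.035,0,0]
    - [-0.22,-0.0375,0,0]
    - [-0.22,-0.0375,0.02,0]
    - [-0.22,-0.0375,0.04,0]
    - [-0.22,-0.0375,0.06,0]
    - [-0.22,-0.0375,0.08,0]
    - [-0.22,-0.0375,0.092,0]
    - [-0.22,-0.0375,0.1,0]
    - [-0.22,-0.0375,0.1,0]
    - [-0.22,-0.0375,0.1,0]
    - [-0.22,-0.0375,0.1,0]
  newtons: 50

```text
clock: 21.7
position: [0.4879, -0.0413, 0.1818]
ee_rot: [2.221, 2.221, 0.001]
force: [0.0, 0.6, -1.9]
width: 0.521
gripper_force: 50.0
```

```bash
python3 - <<'E'
import meas; from h import *
import tilt
g,M=meas.measure(); print(M.round(3)[:, :2].tolist())
g,M,P,C,q,m,d=tilt.run('side','side7.png')
a=cv2.imread('pics/side7.png')[160:340,250:450];
s=cam('scene');save(s,'scene7.png');b=cv2.imread('pics/scene7.png')[100:280,200:400]
cv2.imwrite('pics/c7.png',np.hstack([cv2.resize(b,(400,360)),cv2.resize(a,(400,360))]))
# window face: points near nose tip, fit plane with depth normals
W=g+np.array([0,-.0433,-.0499]);print('W pred',W,proj(d,W),proj(d,[.487,-.2005,.013]))
pm=np.linalg.norm(P-W,axis=1)<.021
x=P[pm];u,sv,vt=np.linalg.svd(x-np.median(x,0));n=vt[2]*-np.sign(vt[2][2]);print(len(x),np.median(x,0),sv,n,np.degrees(np.arctan2(-n[2],-n[1])))
# label
for dd in(d,s):
    Q=pts(dd).reshape(-1,3);c=dd['color'].reshape(-1,3).astype(int)
    k=(Q[:,2]>.004)&(Q[:,2]<.022)&(abs(Q[:,1]+.2)<.05)&(abs(Q[:,0]-.487)<.06)&(c.min(1)>130)&(np.ptp(c,axis=1)<70)
    print('label',k.sum(),k.sum()>5 and (cv2.minAreaRect(Q[k][:,:2].astype(np.float32))))
E
```

```text
[ 0.4879 -0.0413  0.1818] [ 0.03  0.56 -1.86] 0.521 [-0.16  0.27  0.17  1.98 -0.06  0.89  0.04]
handle 145 [52.9 26.1] rect ang 1.2 line tilt 49.2 box(h,up) [[-68.4000015258789, -13.699999809265137], [-67.80000305175781, -39.79999923706055], [-14.899999618530273, -38.70000076293945], [-15.399999618530273, -12.600000381469727]]
[[0.0, 1.0], [1.0, -0.0], [0.0, 0.001]]
[ 0.4879 -0.0413  0.1817] [-0.16  0.72 -1.45] 0.517 [-0.16  0.27  0.17  1.98 -0.06  0.89  0.04]
W pred [ 0.48786505 -0.08462011  0.13977853] (np.float64(305.49462193719205), np.float64(225.06360292097364)) (np.float64(328.7841331756207), np.float64(288.70594596816204))
10 [ 0.48583013 -0.09105855  0.15349572] [0.0245313  0.01075857 0.00295951] [-0.03534996 -0.93759931 -0.34591605] 20.250936055058737
label 438 ((0.4980452358722687, -0.19559937715530396), (0.0626024380326271, 0.08763527870178223), 81.31919860839844)
label 259 ((0.48793527483940125, -0.20233605802059174), (0.051396746188402176, 0.07089871913194656), 80.2994155883789)
```

View pics/c7.png

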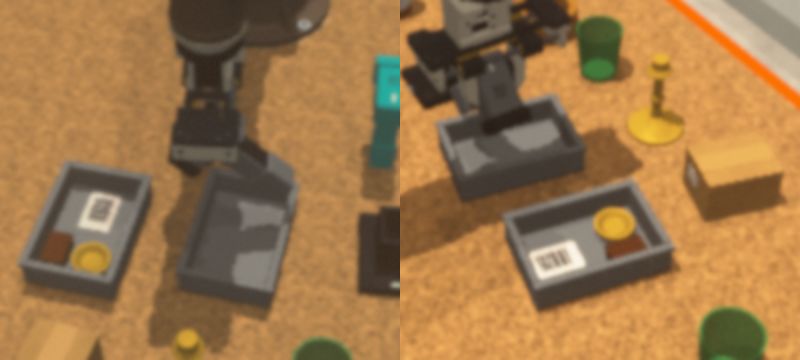

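The last view shows the scanner in the air with the nose at about (185,165) in the left panel. It points at the label at (100,212), and the foot is clear above the empty tray. I'll refine the tilt numerically.

```bash
python3 - <<'E'
from tilt import *
for n in('scene','side'):
  g,M,P,C,q,m,d=run(n)
  s=(abs(q[:,1])<.032)&(P[:,2]>.066)&(np.ptp(C,axis=1)<45)
  H=-q[:,0]*1000;U=-q[:,2]*1000
  k=s&(H<-20)&(U<-18)&(U>-125)&(H>-125)
  A=np.stack([H[k],U[k]],1);best=[]
  for t in np.arange(30,65,.5):
    r=np.radians(t);x=A[:,0]*np.cos(r)-A[:,1]*np.sin(r); z=A[:,0]*np.sin(r)+A[:,1]*np.cos(r)
    best.append((np.ptp(np.percentile(x,[3,97])),t,np.percentile(x,[3,50,97]).round(1),np.percentile(z,[1,99]).round(1)))
  print(n,k.sum(),min(best,key=lambda b:b[0]))
  Pm=np.where(k[:,None],q,np.nan).reshape(400,640,3)
  du=(Pm[2:-2,4:]-Pm[2:-2,:-4]);dv=(Pm[4:,2:-2]-Pm[:-4,2:-2]);N=np.cross(du,dv);N/=np.linalg.norm(N,axis=-1,keepdims=True)
  N=N[np.isfinite(N[...,0])];N[N[:,2]>0]*=-1;N=N[abs(N[:,1])<.4];a=np.degrees(np.arctan2(N[:,0],-N[:,2]))
  a=a[(a>25)&(a<65)];print('rear face: tilt',90-np.median(a),len(a))
  # nose side edges / head bottom: dark nose
  k=s&(H>15)&(H<75)&(U<-5)&(U>-75)
  if k.sum()>20:
    c=np.stack([H[k],U[k]],1).astype(np.float32);print('head front',k.sum(),cv2.boxPoints(cv2.minAreaRect(c)).round(1).tolist())
E
```

```text
[ 0.4878 -0.0413  0.1815] [ 0.5  -0.3  -1.59] 0.521 [-0.16  0.27  0.17  1.98 -0.06  0.89  0.04]
scene 550 (np.float64(36.74539293932804), np.float64(47.5), array([-16.1,  -8.3,  20.7]), array([-130.9,  -43.5]))
rear face: tilt 43.536817538023335 119
head front 87 [[4.599999904632568, -43.099998474121094], [24.899999618530273, -59.400001525878906], [53.79999923706055, -23.200000762939453], [33.5, -7.0]]
[ 0.4877 -0.0413  0.1814] [-0.21  0.49 -2.51] 0.522 [-0.16  0.27  0.17  1.98 -0.06  0.89  0.04]
side 92 (np.float64(38.47578171005738), np.float64(46.5), array([-15.3,   6.7,  23.2]), array([-132. ,  -66.1]))
rear face: tilt nan 0
head front 365 [[13.600000381469727, -6.5], [20.200000762939453, -55.0], [57.400001525878906, -50.0], [50.79999923706055, -1.399999976158142]]
  return _methods._mean(a, axis=axis, dtype=dtype,
  ret = ret.dtype.type(ret / rcount)
```

The tilt measures 46.5–47.5°, and the predicted aim falls about 2.5 mm past the label's middle. I'll make one small correction, let it settle and hand in.

Call:
jog_arm:
  moves:
    - [0.002,-0.0005,0,0]
    - [0.002,-0.0005,0,0]
    - [0.002,-0.0005,0,0]
    - [0.002,-0.0005,0,0]
    - [0.002,-0.0005,0,0]
    - [0.002,-0.0005,0,0]
    - [0.002,-0.0005,0,0]
    - [0.002,-0.0005,0,0]

```text
clock: 22.95
position: [0.4871, -0.0393, 0.1812]
ee_rot: [2.222, 2.221, 0.0]
force: [-0.9, -0.2, -1.4]
width: 0.522
gripper_force: 50.0
```

```bash
python3 -c "
from cell import arm;o=arm.observe();print(o['position'],o['dq'],o['width'],o['gripper_force']);print(arm.sign_off())"
```

```text
[ 0.48710836 -0.03934199  0.18123546] [ 0.00064392 -0.00201126 -0.00030721 -0.0001311   0.00075103  0.00063731
 -0.00080749] 0.522225748253596 49.99976456165314
the job is handed in; nothing more can be done
None
```

The job is handed in after about 23 s on the arm's clock: the empty tray is flat on the bench midway between pile and stand, and the scanner is held steady at about 47° nose-down, its window about 17 cm from the label and aimed within a few millimetres of its middle by my measurements; the verdict was not shown.

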